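Back off the knurled clamp ring and push the slide carrier home

TASK

The slide carrier of the specimen stage has been clamped while it still stuck out. With a fingertip against the knurled rim of the clamp ring, turn the ring anticlockwise (seen from above) until it stands two full turns open, counted from tight, with its index lug back at the fixed pointer (it is already open by less than a third of a turn); only then push the carrier in with a fingertip until its end is flush with the stage. Grasp nothing, leave the objective, the bottle and the slide box where they stand, and finish clear of everything.

Things in the scene. Friction and masses are not known exactly. Their poses are not given: they have to be found in the camera images.
- stage: the fixed specimen stage, a dark block 130 x 130 mm, its flat top 46 mm above the table. Origin at the centre of its underside, on the table and on the ring's axis; z up, -x of its frame is the side with the fixed pointer, the carrier comes out of its +y side. Beneath the ring a round aluminium hub, 56 mm across with a small window, comes up through the ring's middle to 76 mm; a black pointer bar on the hub points to -x. The stage cannot move
- ring_centre (a point): centre of the clamp ring's top face, 74 mm above the table. The ring is a black disc-like ring with a vertical axis, 91 mm across over its knurls (36 upright ridges, 2 mm proud), its rim from 50 to 74 mm above the table
- index_lug (a point): top of the small steel index lug (13 x 5 mm, 4 mm high, seen only, cannot be pushed) on the ring's top face, 36 mm from the axis; it turns with the ring and points the same way as the fixed pointer when the ring is tight, and again after each full turn
- clamp_ring (a joint): turning of the ring, rad: 0 tight, growing anticlockwise seen from above, 6.28 per full turn, stop at three turns (18.85); starts between 0 and 2. Friction 0.08 N m (about 2 N at the rim), it stays where it is left; a fingertip pressed to the rim with some 5 to 15 N carries it round, whichever side it presses from
- carrier (a joint): how far the carrier sticks out, m: 0 flush with the stage (a hard stop), up to 0.06; starts between 0.03 and 0.05. Friction about 2.5 N, it stays where it is left
- carrier_end (a point): middle of the outer end face of the carrier, 25 mm above the table. The carrier is an aluminium slab, 98 mm wide along the stage's x and 22 mm thick (14 to 36 mm above the table), bearing a glass slide; it slides along the stage's y, its end face looking to +y. At joint value 0 this point lies 65 mm from the stage's origin, flush with the +y side. Beyond the stage there is free table under the carrier
- objective: a spare microscope objective standing on the table, plain steel barrel 34 mm across and 56 mm tall; origin at the centre of its underside. Leave it alone
- oil_bottle: a small amber bottle with black cap, 32 mm across, 60 mm tall; origin at the centre of its underside. Leave it alone
- slide_box: a closed white box for slides, 60 x 90 x 32 mm; origin at the centre of its underside. Leave it alone

How it is judged:
By the outcome, as a careful person would: the job done as asked, in the order asked, and still so for the second after the job is handed in, with the robot touching nothing.
It also fails if it takes over 67 s, if anything falls off the work surface, if the arm or the gripper's body presses on something with over 40 N, if the wrist force passes 120 N, or if a joint passes its speed limit or range.

ROBOT

A 6-joint arm with a two-finger parallel gripper is mounted at the origin on the work surface. World frame = base frame: x ahead of the robot, y to its left, z up, the work surface at z = 0. Lengths are in m, angles in degrees, forces in N, time in s.
With the tool pointing down it reaches from about 0.375 to 0.9 m from the base axis. Payload 3.1 kg.
Tool frame: the origin (TCP) lies at the very end of the fingers, on their centre line; the grasp point (between the pads) lies 19 mm behind it; z points along the fingers, y is the line along which they close (so a half turn about z gives the same grasp; the last joint's range is limited). The gripper opens to 87 mm and grips with 3 to 60 N. Pads are 19 mm wide; open, the fingers measure 117 mm over their backs; the gripper's body (75 mm by 190 mm) begins 51 mm behind the grasp point.
Start: joints at [-75.659, 30.224, 82.088, -0, 67.689, -10.227], TCP at [0.26, -0.568, 0.223] pointing down, gripper open.
Joint ranges: [-176.69, 176.69], [-43.24, 126.21], [12.49, 139.97], [-82, 262], [0, 151.66], [-163.58, 163.58]. Speed limits (degrees/s): [159.86, 159.86, 180, 180, 180, 180].

INTERFACE

Orientations are given as a 3x3 rotation matrix whose columns are the frame's x, y, z axes.
In Python, from rig import bot, imaging gives the robot as it stands.
- The arm moves only by the tool drive_tool, never from a script. Its argument "deltas" is text: rows parted by semicolons, each of 5 numbers parted by spaces: the finger opening in mm, from 0 to 87, then the shift along the world's x, y, z in mm, then the turn about the world's z in rad. In form: jaw dx dy dz twist; .... A call has 1 to 12 rows; each row is the pose to reach, as a shift and turn from the pose commanded when the call began; what a row does not reach only later rows make up. A row lasts 1/10 s, in which the tool goes at most 50 mm and 8.59 degrees, less where a joint would pass 70% of its speed; a pose out of reach is approached as far as the arm can. A call with a gripper value outside its range is refused whole. The fingers move at their own pace and stop on an object; the grip force is fixed at half the most. Time passes only in rows, so rows that repeat a pose let the fingers close. It gives the time, the measured TCP pose, the force, the opening and the grip force at its end, in the units of the state.
- bot.read_state(): the state, without advancing time (a new reading comes with each control period).
- imaging.capture(name): name is "scene" or "top"; returns the picture (400x640x3 uint8, red, green, blue); there is no depth.
- imaging.camera_model(name): a dict with "fx", "fy", "cx", "cy" (pixels), "dist" ([k1, k2, p1, p2, k3] as OpenCV has them; the pictures are not rectified), "T" (4x4, takes a point from camera to world coordinates). Camera axes: x right, y down, z forward; pixel columns grow to the right and rows downward; lengths in m; the calibration is good to about 2 mm. A picture is of the moment at which its call begins. camera_model takes no time and is no camera call.
- bot.hand_in(): hands the job in; it is judged then, once.
The state is a dict: "time_s": time; "joint_positions": joint angles; "qvel": joint speeds; "tau": joint torques, N m; "position": TCP position; "tcp_rot": TCP orientation; "force": force on the tool from outside, world axes, zero at the start; "moment": the same for the moment, N m; "opening": opening from 0.0 (shut) to 1.0 (fully open); "grasp_force": force on a finger pad.
Only numpy, scipy, OpenCV 4.12 (cv2) and the standard library are available. Lean on these libraries where they do the work, as an engineer would, in place of code of your own. Each camera call takes 0.05 s, during which the arm holds its last target. There are 200 camera calls.

## Working session

There is one attempt and no reset: what is moved stays moved. The work goes in short steps, Python scripts to look and compute and a tool call to move; the robot and the scene stay as the last step left them, time stands still between calls to the robot, and variables do not carry over. Pictures are saved under pics/ and viewed, at most 10 in all, crops included, and the job is handed in when it is done.

Besides the shell and the picture viewer there is one more tool, called after "Emit:" as name(argument=value, ...) on one line, values as JSON. drive_tool: Moves the arm, as the interface text tells. Its arguments: {"type":"object","properties":{"deltas":{"type":"string"}},"required":["deltas"]}

```bash
mkdir -p pics; python3 - <<'E'
from rig import bot, imaging
import cv2
for n in ("scene","top"):
    im=imaging.capture(n); cv2.imwrite(f"pics/{n}0.png",im[:,:,::-1])
    m=imaging.camera_model(n); print(n,m)
s=bot.read_state(); print(s)
E
```

```text
scene {'fx': 362.8852672276913, 'fy': 362.8852672276913, 'cx': 320.81354097158527, 'cy': 200.12527597921587, 'dist': array([0.02260663, 0.        , 0.        , 0.        , 0.        ]), 'T': array([[-3.80833021e-01,  7.00562813e-01, -6.03471586e-01,
         1.02685404e+00],
       [ 9.24643798e-01,  2.88373682e-01, -2.48745785e-01,
         9.60600232e-02],
       [-2.36723761e-04, -6.52726869e-01, -7.57593281e-01,
         6.09605423e-01],
       [ 0.00000000e+00,  0.00000000e+00,  0.00000000e+00,
         1.00000000e+00]])}
top {'fx': 464.9410967079293, 'fy': 464.9410967079293, 'cx': 322.14298208309384, 'cy': 208.34617559539095, 'dist': array([-0.13157987,  0.        ,  0.        ,  0.        ,  0.        ]), 'T': array([[-0.01561415, -0.99917977,  0.0373628 ,  0.60415532],
       [-0.99949779,  0.01456679, -0.02814203, -0.05562345],
       [ 0.02757469, -0.03778345, -0.99890542,  0.79432585],
       [ 0.        ,  0.        ,  0.        ,  1.        ]])}
{'time_s': 0.1, 'joint_positions': array([-7.56585162e+01,  3.02750712e+01,  8.21492364e+01, -1.19453293e-04,
        6.76904989e+01, -1.02265499e+01]), 'qvel': array([-0.07719406, -0.01441241, -0.15984296,  0.04296412,  0.1015795 ,
        0.10532477]), 'tau': array([-3.83399438e-04, -4.40986562e+01, -1.77150536e+01,  6.35293359e-02,
        5.33940224e-02, -5.88374132e-05]), 'position': array([ 0.25972397, -0.56774477,  0.22165309]), 'tcp_rot': array([[ 9.09467976e-01,  4.15773679e-01, -4.98198618e-04],
       [ 4.15773827e-01, -9.09465974e-01,  1.94082853e-03],
       [ 3.53850727e-04, -1.97225934e-03, -9.99997992e-01]]), 'force': array([ 1.08801147,  0.35449347, -0.09775889]), 'moment': array([-0.03525101,  0.00427534,  0.05093754]), 'grasp_force': 0.0, 'opening': 1.0022960849024303}
```

View pics/top0.png

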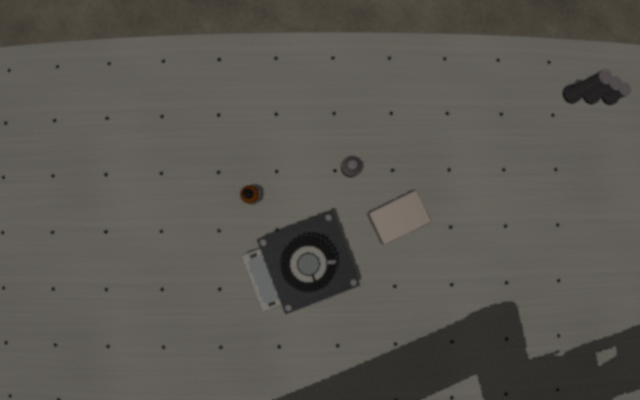

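View pics/scene0.png

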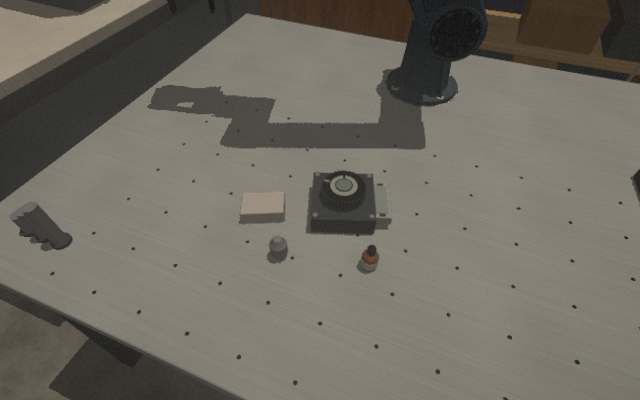

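The top view shows the stage at about (308,264), the carrier out to the left at about (262,279), the bottle at (250,194), the objective at (351,166) and the box at (400,217). Next I take an enlarged crop.

```bash
cat > h.py <<'E'
from rig import bot, imaging
import cv2, numpy as np
def ray(n,uv,z):
    m=imaging.camera_model(n); K=np.array([[m['fx'],0,m['cx']],[0,m['fy'],m['cy']],[0,0,1]])
    p=cv2.undistortPoints(np.array([[uv]],float),K,m['dist'])[0,0]
    T=m['T']; d=T[:3,:3]@[p[0],p[1],1]; o=T[:3,3]; return o+d*(z-o[2])/d[2]
def proj(n,P):
    m=imaging.camera_model(n); K=np.array([[m['fx'],0,m['cx']],[0,m['fy'],m['cy']],[0,0,1]])
    Ti=np.linalg.inv(m['T']); return cv2.projectPoints(np.atleast_2d(P).astype(float),cv2.Rodrigues(Ti[:3,:3])[0],Ti[:3,3],K,m['dist'])[0][:,0]
def crop(n,x,y,w,h,k,name,g=1.0):
    im=imaging.capture(n)[y:y+h,x:x+w,::-1]
    im=np.clip(255*(im/255.)**g,0,255).astype(np.uint8)
    cv2.imwrite(f"pics/{name}.png",cv2.resize(im,None,fx=k,fy=k,interpolation=cv2.INTER_CUBIC))
E
python3 -c "
from h import *
crop('top',235,200,133,120,6,'c1',0.6)"
```

```text
(no output)
```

View pics/c1.png

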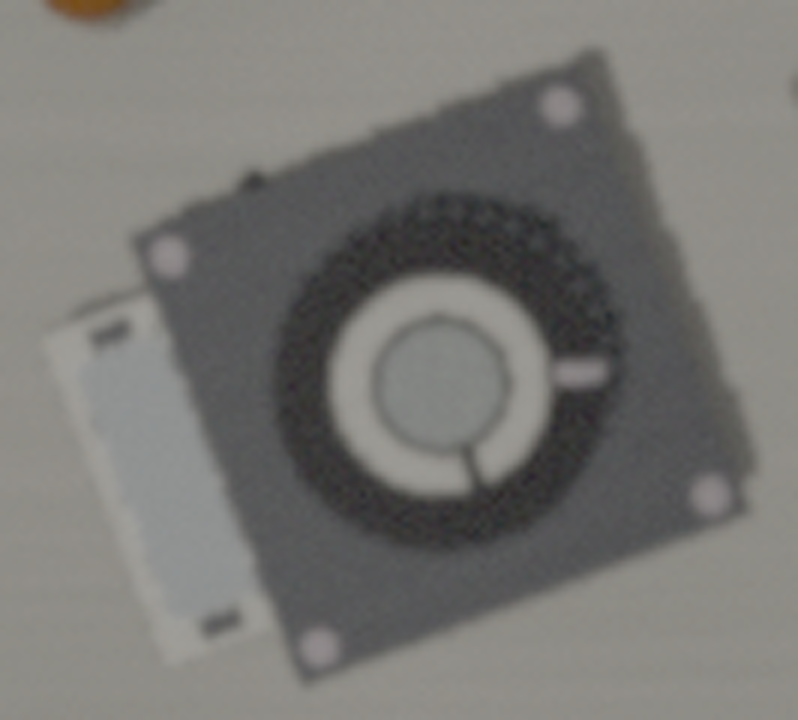

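The crop shows the stage screws at (560,105), (170,257), (320,648) and (710,495), the lug at (581,374), the pointer at (474,470) and the carrier end corners at (47,335) and (172,665). The lug is roughly 73° anticlockwise of the pointer.

```bash
python3 - <<'E'
from h import *
f=lambda u,v:((u+.5)/6-.5+235,(v+.5)/6-.5+200)
W=lambda u,v,z:ray('top',f(u,v),z)[:2]
S=np.array([W(*p,.046) for p in((560,105),(170,257),(320,648),(710,495))]); c=S.mean(0)
yv=S[1]+S[2]-S[0]-S[3]; yv/=np.linalg.norm(yv); print('centre',c,'ydir',yv,np.degrees(np.arctan2(yv[1],yv[0])), 'screws',S)
h=W(441,384,.076); l=W(581,374,.078); p=W(474,470,.076)
A=lambda v:np.degrees(np.arctan2(v[1],v[0]))
print('hub',h,'lug',l,np.linalg.norm(l-c),A(l-c),A(l-h),'ptr',p,A(p-c),A(p-h))
E_=np.array([W(47,335,.036),W(172,665,.036)]); print('carrier end',E_, E_.mean(0),(E_-c)@yv)
for n,uv in(('bottle',(250,194)),('obj',(351,166)),('box',(400,217))): print(n,ray('top',uv,.04))
E
```

```text
centre [ 0.54569304 -0.0525446 ] ydir [-0.3486864   0.93723946] 110.40699035335977 screws [[ 0.61792785 -0.08578867]
 [ 0.57879082  0.01927874]
 [ 0.47348152 -0.01923353]
 [ 0.51257197 -0.12443495]]
hub [ 0.54613966 -0.05285055] lug [ 0.54823112 -0.08879423] 0.036338376885351055 -85.99486628381783 -86.66987669127067 ptr [ 0.52388815 -0.06098315] -158.84344098288494 -159.9233956868611
carrier end [[0.55776146 0.05399583]
 [0.46768962 0.02148927]] [0.51272554 0.03774255] [0.0956458 0.0965862]
bottle [0.65739835 0.03999011 0.04      ]
obj [ 0.7009693  -0.12515869  0.04      ]
box [ 0.61633893 -0.20412207  0.04      ]
```

Results: centre (0.546, -0.053), stage y direction 110.4°, ring open about 73°. It therefore needs about 647° more anticlockwise. The carrier is out about 31 mm. I'll close the fingers and go to the near side of the ring.

Emit:
drive_tool(deltas="0 40 90 0 0; 0 80 180 0 0; 0 120 270 0 0; 0 160 360 0 0; 0 200 440 0 0; 0 218 485 0 0; 0 218 485 0 0; 0 218 485 -50 0; 0 218 485 -100 0; 0 218 485 -140 0; 0 218 485 -165 0; 0 218 485 -165 0")

```text
time_s: 1.35
position: [0.4776, -0.0847, 0.0607]
tcp_rot: [[0.909, 0.416, 0.002], [0.416, -0.909, -0.001], [0.001, 0.001, -1.0]]
force: [0.8, -0.6, -0.2]
opening: 0.032
grasp_force: 0.0
```

Emit:
drive_tool(deltas="0 8 4 0 0; 0 16 7 0 0; 0 16 7 0 0; 0 16 7 0 0")

```text
time_s: 1.75
position: [0.4944, -0.0804, 0.0639]
tcp_rot: [[0.91, 0.415, 0.005], [0.415, -0.91, -0.002], [0.003, 0.004, -1.0]]
force: [0.2, -0.1, -0.0]
opening: 0.005
grasp_force: 0.0
```

```bash
python3 -c "
from h import *
crop('scene',290,140,120,110,6,'c2',0.6)
s=bot.read_state();print(s['position'],s['force'])"
```

```text
[ 0.49383148 -0.08030639  0.06383891] [-0.09257055 -0.47174387  0.42402528]
```

View pics/c2.png

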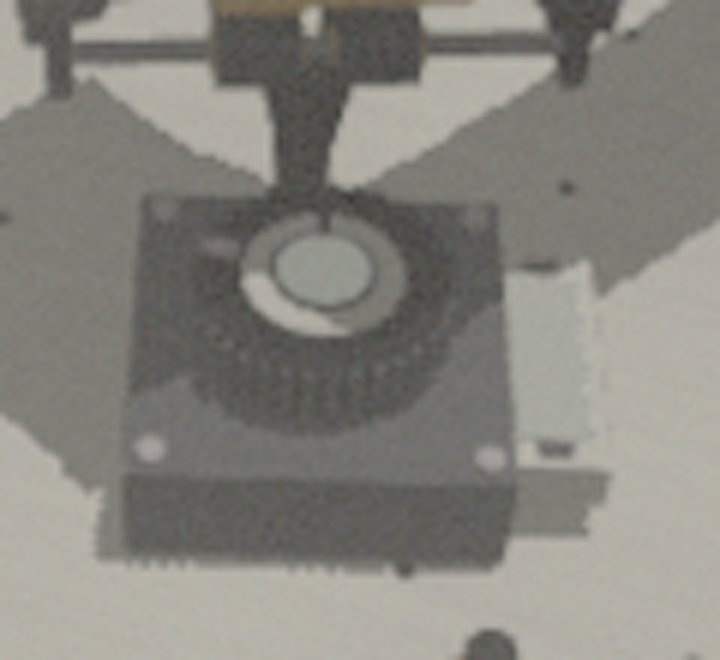

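The picture shows the closed, tapering fingertips on the near side, just behind the ring at about (305,190) in the crop, not yet touching. I'll go lower and press in gently.

Emit:
drive_tool(deltas="0 0 2 -7 0; 0 1 3 -7 0; 0 2 4 -7 0; 0 2 4 -7 0")

```text
time_s: 2.2
position: [0.4949, -0.0749, 0.0549]
tcp_rot: [[0.91, 0.416, 0.0], [0.416, -0.91, -0.0], [0.0, 0.0, -1.0]]
force: [-0.4, -0.1, -0.0]
opening: 0.005
grasp_force: 0.0
```

Emit:
drive_tool(deltas="0 2 1 0 0; 0 2 1 0 0; 0 2 1 0 0")

```text
time_s: 2.5
position: [0.4954, -0.0739, 0.0547]
tcp_rot: [[0.909, 0.416, -0.003], [0.416, -0.909, 0.0], [-0.003, -0.001, -1.0]]
force: [-3.5, -1.9, 3.3]
opening: 0.006
grasp_force: 2.6
```

Contact is at r≈55 mm with about 4 N, so the arm is soft, roughly 1.5 N/mm. The fingertip is about 19–21 mm square. I'll compute an orbit path that keeps its orientation: a rounded square offset, pressed in about 6 mm.

```bash
cat > path.py <<'E'
import sys,numpy as np
C=np.array([546,-52.7]); A,B=9.5,10.5; th=np.radians(24.6); n=np.array([np.cos(th),np.sin(th)]); w=np.array([-n[1],n[0]])
def table(r):
    pts=[(-A-r,B)]   # near face, moving -w
    for cu,cv,a0 in((-A,-B,180),(A,-B,270),(A,B,360),(-A,B,450)):
        for a in np.radians(np.arange(a0,a0+91,2)): pts.append((cu+r*np.cos(a),cv+r*np.sin(a)))
    return C+np.array(pts)@np.array([n,w])
def at(s,r):  # s in mm along nominal r=39.5 loop, 0 at start of near face
    P=table(39.5); L=np.r_[0,np.cumsum(np.linalg.norm(np.diff(P,axis=0),axis=1))]
    Q=table(r); return np.array([np.interp(s%L[-1],L,Q[:,k]) for k in(0,1)]).T, L[-1]
if __name__=="__main__":
    cx,cy,s0,ds,N,r=map(float,sys.argv[1:7])
    s=s0+ds*np.arange(1,int(N)+1); p,L=at(s,r); print('L',L)
    for q in p: print('%.0f %.0f'%tuple(q-[cx,cy]),end='; ')
    print('\nend cmd ',p[-1],s[-1])
E
python3 path.py 498 -71 10.5 9 12 39.5; python3 path.py 498 -71 10.5 9 6 39.5
```

```text
L 328.173219538172
7 -10; 12 -18; 18 -25; 25 -30; 33 -33; 42 -35; 51 -34; 60 -31; 68 -28; 76 -24; 84 -19; 91 -13; 
end cmd  [588.57861445 -84.47925186] 118.5
L 328.173219538172
7 -10; 12 -18; 18 -25; 25 -30; 33 -33; 42 -35; 
end cmd  [ 540.14899434 -105.66390587] 64.5
```

Emit:
drive_tool(deltas="0 7 -10 0 0; 0 12 -18 0 0; 0 18 -25 0 0; 0 25 -30 0 0; 0 33 -33 0 0; 0 42 -35 0 0")

```text
time_s: 3.1
position: [0.5386, -0.1104, 0.0545]
tcp_rot: [[0.909, 0.416, -0.001], [0.416, -0.909, -0.001], [-0.001, 0.0, -1.0]]
force: [-1.9, -1.4, -0.3]
opening: 0.002
grasp_force: 1.3
```

```bash
python3 -c "
from h import *
crop('top',235,200,133,120,5,'c3',0.5)
s=bot.read_state();print(s['position'],s['force'],s['tcp_rot'][:,2])"; python3 path.py 540 -106 64.5 10 12 39.5
```

```text
[ 0.54124026 -0.11074924  0.0547663 ] [ 0.41031723 -2.61967981 -0.66455713] [ 0.00311201 -0.00164571 -0.9999938 ]
L 328.173219538172
10 1; 20 4; 29 9; 38 13; 46 19; 52 26; 57 35; 58 45; 58 55; 55 65; 51 74; 46 83; 
end cmd  [586.4258154  -23.28862882] 184.5
```

View pics/c3.png

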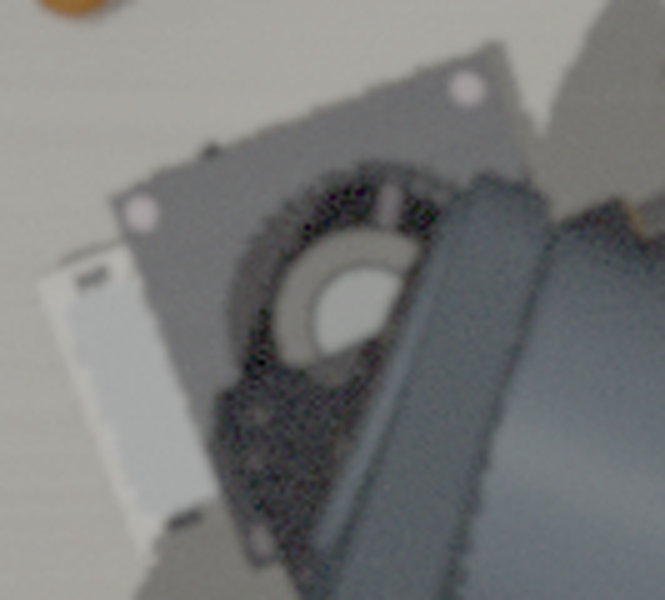

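The lug is now at crop (388,205), turned about 76° without slip as predicted. I'll continue round with a slightly firmer press.

```bash
python3 path.py 540 -106 64.5 10 12 36; python3 path.py 0 0 184.5 10 12 36
```

```text
L 328.173219538172
9 5; 18 8; 27 12; 36 16; 43 21; 49 28; 53 36; 55 45; 54 54; 52 63; 47 72; 43 81; 
end cmd  [583.24348902 -24.74561159] 184.5
L 328.173219538172
579 -17; 572 -11; 564 -6; 555 -4; 546 -3; 537 -6; 529 -10; 519 -14; 511 -18; 505 -25; 500 -32; 498 -41; 
end cmd  [497.51331431 -41.01761992] 304.5
```

Emit:
drive_tool(deltas="0 9 5 0 0; 0 18 8 0 0; 0 27 12 0 0; 0 36 16 0 0; 0 43 21 0 0; 0 49 28 0 0; 0 53 36 0 0; 0 55 45 0 0; 0 54 54 0 0; 0 52 63 0 0; 0 47 72 0 0; 0 43 81 0 0")

```text
time_s: 4.35
position: [0.5972, -0.0288, 0.0574]
tcp_rot: [[0.91, 0.413, 0.034], [0.413, -0.911, -0.003], [0.029, 0.017, -0.999]]
force: [20.6, 4.6, -6.1]
opening: 0.003
grasp_force: 10.1
```

```bash
python3 path.py 583 -25 184.5 10 12 39
```

```text
L 328.173219538172
-2 10; -9 17; -18 22; -27 24; -37 25; -47 22; -56 18; -65 14; -73 9; -80 2; -86 -6; -88 -16; 
end cmd  [494.55681478 -40.51011422] 304.5
```

Emit:
drive_tool(deltas="0 -2 10 0 0; 0 -9 17 0 0; 0 -18 22 0 0; 0 -27 24 0 0; 0 -37 25 0 0; 0 -47 22 0 0; 0 -56 18 0 0; 0 -65 14 0 0; 0 -73 9 0 0; 0 -80 2 0 0; 0 -86 -6 0 0; 0 -88 -16 0 0")

```text
time_s: 5.55
position: [0.4908, -0.0422, 0.0544]
tcp_rot: [[0.909, 0.416, -0.006], [0.416, -0.909, 0.003], [-0.004, -0.005, -1.0]]
force: [-4.6, 3.5, 2.2]
opening: 0.005
grasp_force: 2.5
```

```bash
python3 path.py 495 -41 304.5 10 12 39; python3 -c "
from h import *
crop('top',235,200,133,120,5,'c4',0.5)"
```

```text
L 328.173219538172
-1 -9; 1 -19; 5 -28; 9 -37; 14 -46; 20 -54; 28 -59; 37 -63; 47 -64; 57 -63; 66 -59; 75 -55; 
end cmd  [570.04597183 -96.13219919] 424.5
```

View pics/c4.png

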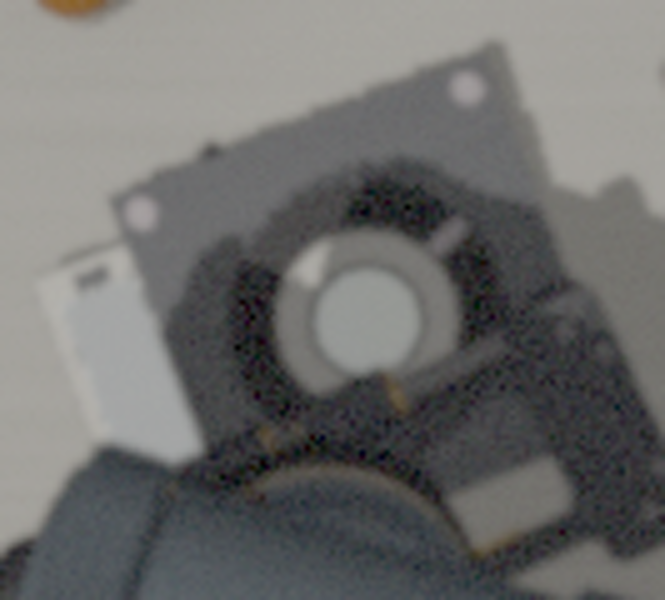

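The lug is at crop (448,237), world angle about -44°. The ring has turned about 326° in this stretch and is now about 476° open, so 244° remain. Next stretch is 120 mm, about 163°.

Emit:
drive_tool(deltas="0 -1 -9 0 0; 0 1 -19 0 0; 0 5 -28 0 0; 0 9 -37 0 0; 0 14 -46 0 0; 0 20 -54 0 0; 0 28 -59 0 0; 0 37 -63 0 0; 0 47 -64 0 0; 0 57 -63 0 0; 0 66 -59 0 0; 0 75 -55 0 0")

```text
time_s: 6.8
position: [0.5727, -0.1008, 0.0552]
tcp_rot: [[0.909, 0.417, 0.007], [0.417, -0.909, -0.004], [0.004, 0.007, -1.0]]
force: [1.5, -7.5, -2.6]
opening: 0.003
grasp_force: 3.2
```

```bash
python3 path.py 570 -96 424.5 8 10 39; python3 -c "
from h import *
crop('top',235,200,133,120,5,'c5',0.5)"
```

```text
L 328.173219538172
7 3; 14 8; 19 13; 24 20; 27 27; 28 35; 28 43; 26 50; 23 58; 19 65; 
end cmd  [589.37355165 -30.92815555] 504.5
```

View pics/c5.png

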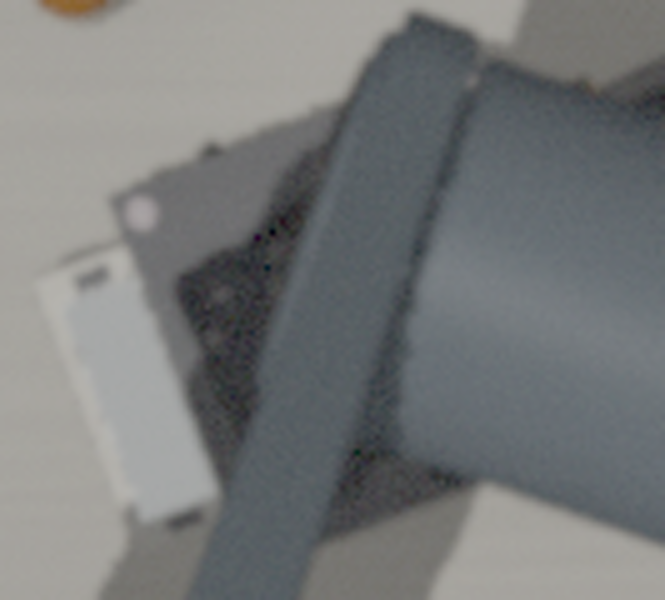

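That view is occluded. I'll go 40 mm further (about 54°), then back off and clear the view.

Emit:
drive_tool(deltas="0 7 3 0 0; 0 14 8 0 0; 0 19 13 0 0; 0 24 20 0 0; 0 27 27 0 0; 0 42 22 0 0; 0 60 16 0 0; 0 60 16 40 0; 0 60 0 80 0; 0 40 -40 110 0; 0 0 -80 110 0; 0 -40 -120 110 0")

```text
time_s: 8.05
position: [0.5417, -0.2079, 0.1667]
tcp_rot: [[0.909, 0.417, 0.005], [0.417, -0.909, -0.002], [0.004, 0.004, -1.0]]
force: [-0.3, -0.2, -0.3]
opening: 0.004
grasp_force: 0.0
```

Emit:
drive_tool(deltas="0 -40 -40 0 0; 0 -70 -80 0 0; 0 -70 -80 0 0")

```text
time_s: 8.35
position: [0.4685, -0.2907, 0.1652]
tcp_rot: [[0.912, 0.411, 0.001], [0.411, -0.912, -0.001], [0.001, 0.002, -1.0]]
force: [-0.0, 0.0, -0.3]
opening: 0.006
grasp_force: 0.0
```

```bash
cat > lug.py <<'E'
from h import *
def lug():
    g=cv2.cvtColor(imaging.capture('top'),cv2.COLOR_RGB2GRAY).astype(np.float32)
    hub=np.array([.5461,-.0528]); a=np.arange(-180,180,1.)
    P=np.array([[[hub[0]+r*np.cos(t),hub[1]+r*np.sin(t),.078] for r in(.033,.035,.037,.039)] for t in np.radians(a)])
    uv=proj('top',P.reshape(-1,3)).reshape(len(a),4,2).astype(np.float32)
    b=cv2.remap(g,uv[...,0],uv[...,1],cv2.INTER_LINEAR).mean(1)
    k=b.argmax(); d=(a-a[k]+180)%360-180; wt=np.where(abs(d)<9,np.clip(b-np.median(b)-8,0,None),0)
    ang=a[k]+(wt*d).sum()/wt.sum()
    print('peak',b[k],'median',np.median(b),'lug ang',ang,'past pointer(-159.6): %.1f'%((ang+159.6+180)%360-180))
if __name__=='__main__':
    lug(); crop('top',235,200,133,120,5,'c6',0.5)
E
python3 lug.py
```

```text
peak 90.961426 median 22.29663 lug ang 163.8375287895878 past pointer(-159.6): -36.6
```

View pics/c6.png

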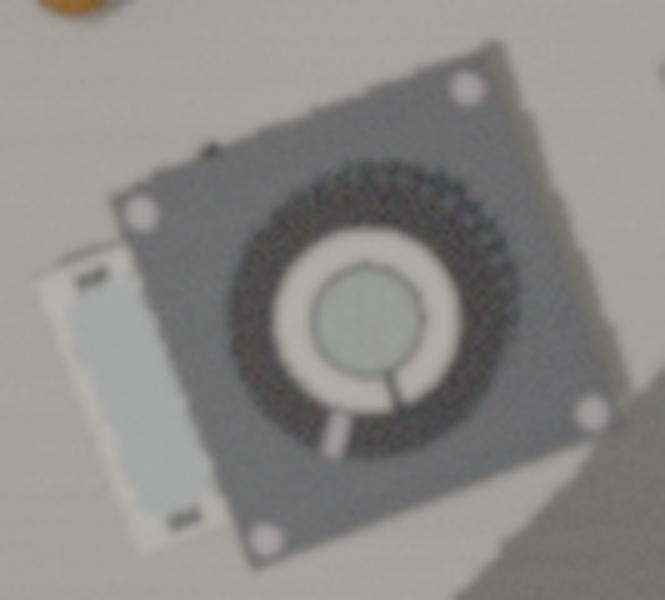

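The view is clear: lug at crop (337,436), pointer at (397,390). The ring is 36.6° short of two turns, so I make a closing stroke on the near side.

Emit:
drive_tool(deltas="0 0 45 0 0; 0 0 90 0 0; 0 0 135 0 0; 0 10 180 0 0; 0 20 224 0 0; 0 20 224 0 0; 0 20 224 -50 0; 0 20 224 -90 0; 0 20 224 -110 0; 0 20 224 -110 0; 0 20 224 -110 0")

```text
time_s: 9.55
position: [0.4902, -0.0626, 0.0546]
tcp_rot: [[0.909, 0.417, -0.001], [0.417, -0.909, 0.001], [-0.001, -0.001, -1.0]]
force: [-1.2, 0.4, -0.4]
opening: 0.007
grasp_force: 0.6
```

```bash
python3 path.py 480 -72 -2 4 8 38
```

```text
L 328.173219538172
19 7; 21 4; 23 -0; 24 -4; 26 -7; 28 -11; 29 -14; 32 -17; 
end cmd  [511.65320044 -89.41273962] 30.0
```

```bash
python3 lug.py; python3 path.py 490 -62.5 -2 4 7 38
```

```text
peak 28.206543 median 7.916626 lug ang 165.37282739760084 past pointer(-159.6): -35.0
L 328.173219538172
9 -2; 11 -6; 13 -10; 14 -13; 16 -17; 18 -20; 19 -24; 
end cmd  [509.46042897 -86.25298674] 26.0
```

Emit:
drive_tool(deltas="0 7 1 0 0; 0 9 -2 0 0; 0 11 -6 0 0; 0 13 -10 0 0; 0 14 -13 0 0; 0 16 -17 0 0; 0 18 -20 0 0; 0 19 -24 0 0; 0 19 -24 0 0; 0 5 -34 0 0; 0 -12 -46 0 0; 0 -25 -55 0 0")

```text
time_s: 10.85
position: [0.4658, -0.1194, 0.056]
tcp_rot: [[0.91, 0.416, 0.003], [0.416, -0.91, -0.002], [0.002, 0.003, -1.0]]
force: [-0.6, 0.8, 0.1]
opening: 0.004
grasp_force: 0.0
```

```bash
python3 lug.py
```

```text
peak 41.610596 median 20.866821 lug ang -161.610773627201 past pointer(-159.6): -2.0
```

The reading is 2° short. I'll lift away to the carrier side and verify with a clear view.

Emit:
drive_tool(deltas="0 -5 -5 40 0; 0 -5 -5 80 0; 0 -5 0 110 0; 0 -5 45 110 0; 0 -5 90 110 0; 0 -5 135 110 0; 0 -5 180 110 0; 0 -5 225 110 0; 0 -5 270 110 0; 0 -5 310 110 0; 0 -5 310 110 0; 0 -5 310 110 0")

```text
time_s: 12.15
position: [0.4604, 0.1929, 0.1651]
tcp_rot: [[0.908, 0.418, 0.001], [0.418, -0.908, 0.0], [0.001, 0.0, -1.0]]
force: [0.7, 0.4, -0.2]
opening: 0.013
grasp_force: 0.0
```

```bash
python3 lug.py
```

```text
peak 88.40112 median 21.528076 lug ang -162.12477420372207 past pointer(-159.6): -2.5
```

View pics/c6.png

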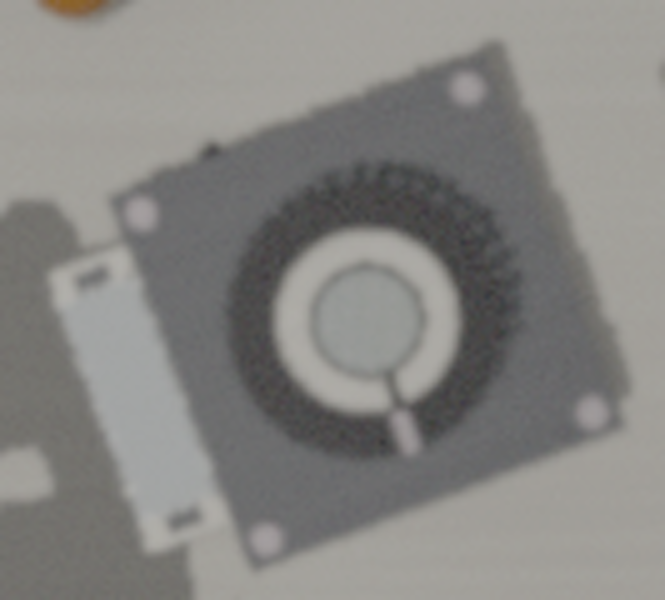

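The lug is lined up with the pointer: lug (405,433), pointer (397,395), about 2.5° short, which is within the measuring error. Next I turn the tool so its straight pad side faces the carrier and take position off the carrier's end.

Emit:
drive_tool(deltas="0 5 -10 0 0.14; 0 9 -25 0 0.28; 0 13 -37 0 0.42; 0 17 -50 0 0.56; 0 21 -63 0 0.7; 0 25 -75 0 0.84; 0 29 -88 0 0.98; 0 33 -100 0 1.12; 0 37 -113 0 1.26; 0 42 -128 0 1.4; 0 42 -128 0 1.5; 0 42 -128 0 1.5")

```text
time_s: 13.45
position: [0.5023, 0.0616, 0.1647]
tcp_rot: [[-0.347, 0.938, -0.0], [0.938, 0.347, -0.0], [-0.0, -0.0, -1.0]]
force: [0.0, 0.4, -0.1]
opening: 0.006
grasp_force: 0.0
```

Emit:
drive_tool(deltas="0 0 0 -45 0; 0 0 0 -85 0; 0 0 0 -120 0; 0 0 0 -136 0; 0 0 0 -136 0; 0 0 0 -136 0")

```text
time_s: 14.05
position: [0.5023, 0.0631, 0.0288]
tcp_rot: [[-0.348, 0.937, -0.0], [0.937, 0.348, 0.0], [0.0, -0.0, -1.0]]
force: [1.2, -0.0, 0.1]
opening: 0.005
grasp_force: 0.0
```

Emit:
drive_tool(deltas="0 3 -8 0 0; 0 6 -16 0 0; 0 9 -24 0 0; 0 12 -32 0 0; 0 15 -40 0 0; 0 17 -46 0 0; 0 18 -50 0 0; 0 20 -53 0 0; 0 20 -53 0 0; 0 20 -53 0 0")

```text
time_s: 15.05
position: [0.5192, 0.0179, 0.029]
tcp_rot: [[-0.346, 0.938, -0.005], [0.938, 0.346, 0.01], [0.012, -0.001, -1.0]]
force: [-0.2, 32.9, 9.3]
opening: 0.009
grasp_force: 15.3
```

There is a firm hard stop at 75.5 mm from the axis, which equals flush plus the 9.5 mm half-width and about 1 mm of calibration error. I'll back off, lift and check.

Emit:
drive_tool(deltas="0 -5 15 0 0; 0 -12 35 0 0; 0 -20 60 0 0; 0 -20 60 50 0; 0 -20 60 100 0; 0 -20 60 140 0; 0 -30 100 140 0; 0 -40 150 140 0; 0 -50 190 140 0; 0 -50 190 140 0; 0 -50 190 140 0")

```text
time_s: 16.15
position: [0.4722, 0.2006, 0.1685]
tcp_rot: [[-0.353, 0.936, 0.001], [0.936, 0.353, -0.001], [-0.001, 0.0, -1.0]]
force: [-0.9, -0.1, 0.8]
opening: 0.003
grasp_force: 0.0
```

```bash
sed -i "s/235,200,133,120,5,'c6'/215,140,220,180,3.6,'c7'/" lug.py; python3 lug.py
```

```text
peak 87.51221 median 21.191528 lug ang -162.06862496891478 past pointer(-159.6): -2.5
```

View pics/c7.png

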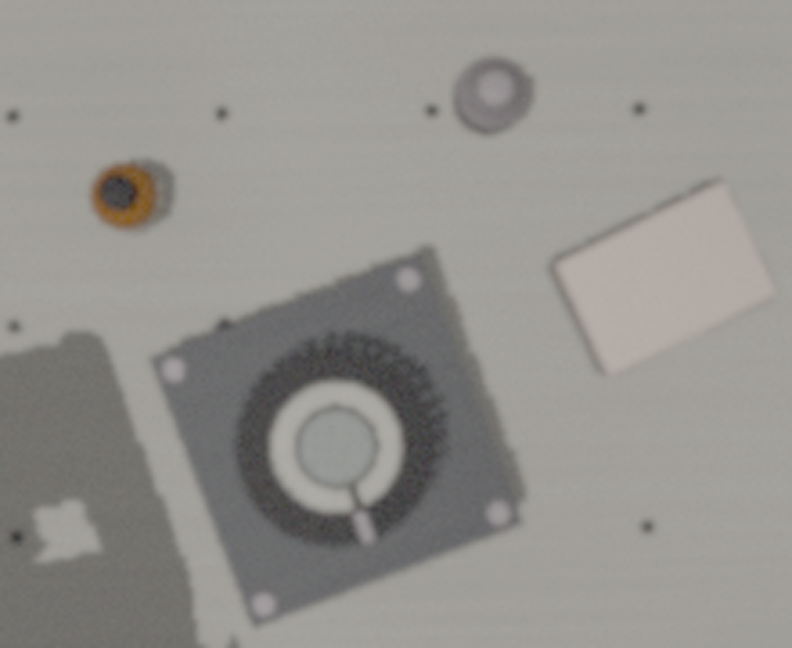

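The carrier no longer shows beyond the stage's left edge, so it is flush. The lug (365,527) is still at the pointer (357,497), and the bottle, objective and box are undisturbed. The arm is clear, so I hand in.

```bash
python3 -c "
from rig import bot
print(bot.hand_in())"
```

```text
the job is handed in; nothing more can be done
None
```

I turned the ring anticlockwise to two full turns open (the lug measured about 2.5° short of the pointer), then pushed the carrier in to its flush stop; the bottle, objective and box were left alone, and I handed in at about 16 s with the arm clear (no verdict shown).

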